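# Reset the metering valve of a gauge test stand

### The job

Reset the metering valve on the gauge test stand: turn its six-sided knob clockwise (seen from above) until you feel the needle firmly on its seat, finger-tight and never forced, then back it off exactly five clicks and let go. Leave the T-bar valve, the gauge, the wrench and the adapter as they are.

Things in the scene. Friction and masses are not known exactly. Their poses are not given: they have to be found in the camera images.
- knob: black six-sided knob on the metering valve, 40 mm across flats (46 mm over corners), 28 mm tall, flat top with a bright disc and a narrow light index rib. Origin on its vertical turning axis at the centre of its underside, 113 mm above the bench; z up. Rib along +x, square to a flat. Clamped on its spindle at an arbitrary angle: the rib does not tell where the stop is. Clear for 80 mm around.
- knob_top (a point): centre of the knob's top face, 141 mm above the bench. Clockwise from above closes. The knob clicks 16 times a turn (22.5 degrees, 0.393 rad, a click); turning it takes a torque that swings between about +0.1 and -0.1 N m within each click, and let go it rests in a click. It starts 2 to 7 clicks open and cannot open beyond 12.
- valve: metering valve that carries the knob: brass block 44 x 44 x 30 mm, on it a round steel click head 50 mm in diameter whose top is 48 mm above the block's underside and 5 mm below the knob. A small spring plunger juts 14 mm out of the click head along +x, 39 mm up. Fixed on the stand. Origin at the centre of the block's underside, on the knob's axis, 60 mm above the bench; z up.
- needle_tip (a point): tip of the needle inside the valve block (hidden), on the knob's axis; at the seat point when just touching. It rises only 1 mm per turn of the knob, 0.0625 mm per click, far less than a pose reading can show.
- needle_seat (a point): the needle's seat inside the valve block (hidden), on the knob's axis, 8 mm above the block's underside; z up. It is the knob's stop, slightly soft: past first touch the torque rises from 0.1 N m by about 3 N m per rad. Firmly seated from 0.2 N m (0.05 rad past touch); damaged beyond 0.5 N m (0.15 rad). The first rest lies 0.1 click off first touch, the n-th click back at n + 0.1 clicks.
- stand: gauge test stand: grey cast base 260 (x) x 380 (y) mm, deck 60 mm above the bench. Origin under its centre at bench level, x from front to back. The two valves stand 70 mm in front of its centre, 100 mm to either side (which is where varies). At the back a 100 mm reference gauge (90 mm behind the origin, top at 220 mm), an empty port at the left, a screw press with handwheel at the right end.
- shutoff: the other valve on the deck, same brass block but with a T-bar handle: leave it alone. Origin at the centre of the block's underside, z up; the T-bar is 63 mm long and 9 mm thick with its top at 67 mm
- tbar_end (a point): one end of the T-bar handle of the other valve, 27 mm from its axis; must stay where it is
- loose_gauge: loose pressure gauge lying dial up on the bench at the left of the stand, 100 mm in diameter and 40 mm tall, with a brass stem; origin at the centre of its underside. Leave it
- wrench: open-ended wrench 160 mm long lying on the bench in front of the stand. Leave it
- adapter: small brass hex adapter, 24 mm across, 32 mm tall, standing on the stand's deck beside the reference gauge; origin at the centre of its underside. Leave it

How it is judged:
By the outcome, as a careful person would: the job done as asked, in the order asked, and still so for the second after the job is handed in, with the robot touching nothing.
It also fails if it takes over 67 s, if anything falls off the work surface, if the arm or the gripper's body presses on something with over 40 N, if the wrist force passes 120 N, or if a joint passes its speed limit or range.

### The arm

A 6-joint arm with a two-finger parallel gripper is mounted at the origin on the work surface. World frame = base frame: x ahead of the robot, y to its left, z up, the work surface at z = 0. Lengths are in m, angles in rad, forces in N, time in s.
With the tool pointing down it reaches from about 0.225 to 0.875 m from the base axis. Payload 3.4 kg.
Tool frame: the origin (TCP) lies midway between the tips of the shut fingers; the grasp point (between the pads) lies 19 mm behind it (pinch_z is the distance from the TCP to the grasp point, in m); z points along the fingers, y is the line along which they close (so a half turn about z gives the same grasp; the last joint's range is limited). The gripper opens to 85 mm and grips with 20 to 120 N. Pads are 22 mm wide; open, the fingers measure 114 mm over their backs; the gripper's body (76 mm by 85 mm) begins 54 mm behind the grasp point. The pads swing forward as they close: fully open they stand 13 mm farther back than shut.
Start: joints at [1.199, 0.276, 1.505, -0, 1.361, -0.121], TCP at [0.143, 0.557, 0.231] pointing down, gripper open.
Joint ranges: [-2.89, 2.89], [-0.75, 2.08], [0.22, 2.7], [-1.18, 4.32], [0.11, 2.71], [-2.7, 2.7]. Speed limits (rad/s): [2.57, 2.57, 3.14, 3.14, 3.14, 3.14].

### API

Orientations are given as a unit quaternion [w, x, y, z].
In Python, from rig import get_state, get_image, sign_off, pinch_z gives the robot as it stands.
- The arm moves only by the tool send_rows, never from a script. Its argument "steps" is one flat list of numbers, 5 for each row, row after row: the gripper's target within -1 to 1 (fully open at 1, half-way at 0, shut at -1), then the shift along the tool's x, y, z in cm, then the turn about the tool's z in degrees. In form: [gripper, x, y, z, roll, gripper, x, y, z, roll, ...]. A call has 1 to 12 rows; each row shifts and turns the commanded pose from where the row before left it, along the tool's axes as they then stand; what a row does not reach is not made up. A row lasts 1/10 s, in which the tool goes at most 50 mm and 8.59 degrees, less where a joint would pass 70% of its speed; a pose out of reach is approached as far as the arm can. A call is refused whole if a number of a shift passes 5 or a number of a turn 8.59, either way. A call with a gripper value outside its range is refused whole. The fingers move at their own pace and stop on an object; "newtons" is the grip in N (left out, the last holds). Time passes only in rows, so rows that do not move let the fingers close. It gives the time, the measured TCP pose, the force, the opening and the grip force at its end, in the units of the state.
- get_state(): the state, without advancing time (a new reading comes with each control period).
- get_image(name): name is "scene" or "top"; returns a dict with "color" (480x640x3 uint8, red, green, blue), "mtx" (3x3 intrinsics, pixels), "T" (4x4, takes a point from camera to world coordinates). Camera axes: x right, y down, z forward; pixel columns grow to the right and rows downward; lengths in m; the calibration is good to about 2 mm. A picture is of the moment at which its call begins. There is no depth.
- sign_off(): hands the job in; it is judged then, once.
The state is a dict: "clock": time; "qpos": joint angles; "qd": joint speeds; "effort": joint torques, N m; "position": TCP position; "ee_rot": TCP orientation; "contact_force": force on the tool from outside, world axes, zero at the start; "moment": the same for the moment, N m; "width": finger opening in m; "gripper_force": force on a finger pad.
Only numpy, scipy, OpenCV 4.12 (cv2) and the standard library are available. Lean on these libraries where they do the work, as an engineer would, in place of code of your own. Each camera call takes 0.05 s, during which the arm holds its last target. There are 200 camera calls.

## Working session

There is one attempt and no reset: what is moved stays moved. The work goes in short steps, Python scripts to look and compute and a tool call to move; the robot and the scene stay as the last step left them, time stands still between calls to the robot, and variables do not carry over. Pictures are saved under pics/ and viewed, at most 10 in all, crops included, and the job is handed in when it is done.

Besides the shell and the picture viewer there is one more tool, called after "Emit:" as name(argument=value, ...) on one line, values as JSON. send_rows: Moves the arm, as the interface text tells. Its arguments: {"type":"object","properties":{"steps":{"type":"array"},"newtons":{"type":"number"}},"required":["steps"]}

```bash
ls; mkdir -p pics
python3 - <<'E'
from rig import *
import cv2
print(get_state(),pinch_z)
for n in("scene","top"):
    i=get_image(n);cv2.imwrite(f"pics/{n}0.png",i["color"][...,::-1]);print(n,i["mtx"].tolist(),i["T"].round(4).tolist())
E
```

```text
pics
{'clock': 0.0, 'qpos': array([ 1.19898012e+00,  2.76592092e-01,  1.50615940e+00,  2.27262404e-05,
        1.36068053e+00, -1.21014184e-01]), 'qd': array([ 0.00040206, -0.00058861, -0.00134066,  0.00087784,  0.00032608,
        0.00132119]), 'effort': array([-7.79829297e-04, -4.16775835e+01, -2.45807970e+01, -2.66126654e-04,
        1.07564570e-02, -1.14701773e-06]), 'position': array([0.14251372, 0.55650756, 0.23043089]), 'ee_rot': array([-2.35113656e-04,  1.25074916e-01,  9.92146874e-01, -8.89195459e-04]), 'contact_force': array([ 0.01652745, -0.09938646, -0.13069561]), 'moment': array([-0.04206785,  0.00734507,  0.00380415]), 'gripper_force': 0.0, 'width': 0.08531783238207187} 0.0187
scene [[525.0663928917716, 0.0, 309.5651440795495], [0.0, 525.0663928917716, 233.98290891490626], [0.0, 0.0, 1.0]] [[0.8558, 0.4073, -0.3189, 0.9294], [0.5173, -0.6726, 0.5291, -0.3336], [0.001, -0.6178, -0.7863, 0.8414], [0.0, 0.0, 0.0, 1.0]]
top [[583.4889865445305, 0.0, 310.8987015587118], [0.0, 583.4889865445305, 242.74861069758254], [0.0, 0.0, 1.0]] [[0.0087, -0.9983, 0.057, 0.5363], [-0.9999, -0.008, 0.0129, 0.1533], [-0.0124, -0.0571, -0.9983, 1.3358], [0.0, 0.0, 0.0, 1.0]]
```

View pics/top0.png

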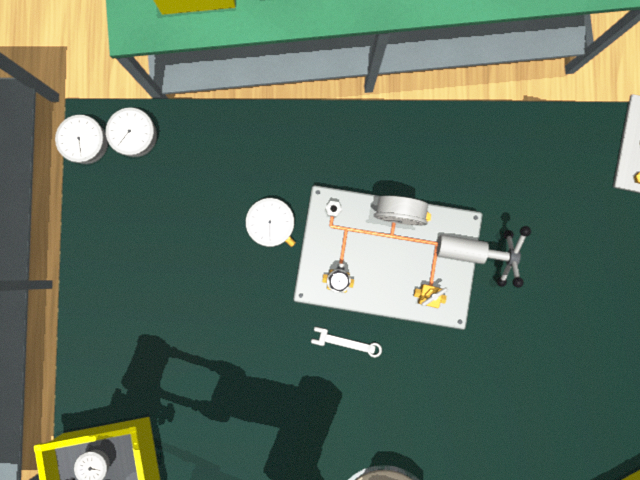

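View pics/scene0.png

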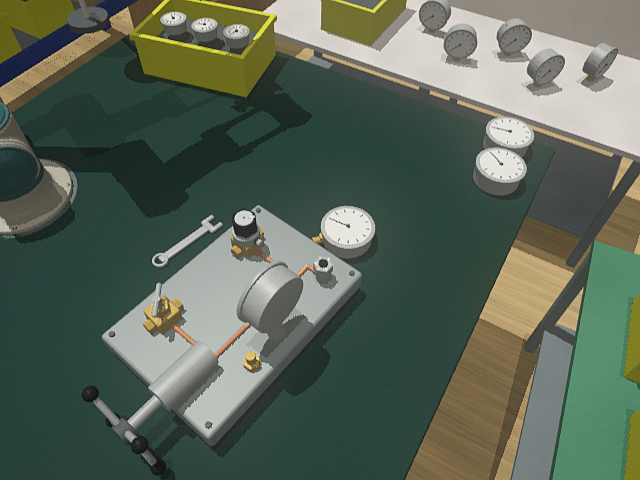

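The knob is at about (340,281) in top and (245,218) in scene. The T-bar valve is at (431,294) in top. I'll enlarge both views of the knob.

Run:
```python
import cv2,numpy as np
a=cv2.imread("pics/top0.png")[256:306,315:365];b=cv2.imread("pics/scene0.png")[198:258,215:275]
cv2.imwrite("pics/c0.png",np.hstack([cv2.resize(a,(400,400),interpolation=2),cv2.resize(b,(400,400),interpolation=2)]))
```

```text
(no output)
```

View pics/c0.png

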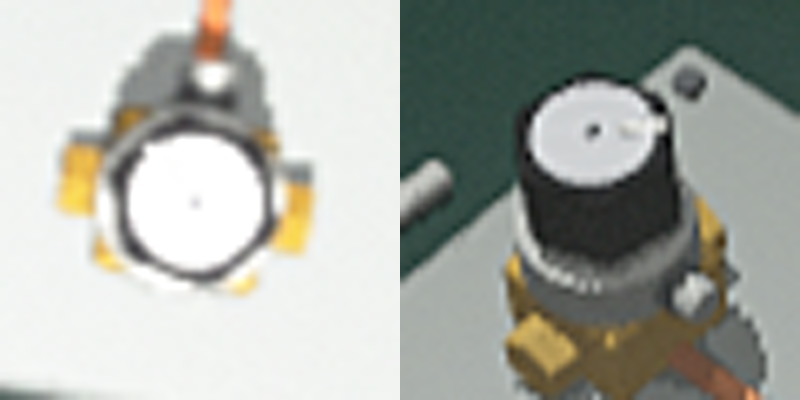

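```bash
cat > h.py <<'E'
from rig import *
import numpy as np,cv2
def ray(im,u,v,z):
    d=im["T"][:3,:3]@np.linalg.solve(im["mtx"],[u,v,1.]);c=im["T"][:3,3]
    return (c+d*(z-c[2])/d[2])
E
python3 - <<'E'
from h import *
t=get_image("top");s=get_image("scene")
a=ray(t,339,280.75,.141);b=ray(s,243.6,217,.141);r=ray(s,253.2,216.25,.142)
print(a,b,r, "rib deg",np.degrees(np.arctan2(*(r-b)[1::-1])))
# stand yaw by screws
p=[ray(t,u,v,.06) for u,v in((318,191),(477,217),(301,295),(461,322))];
print("yaw y axis",np.degrees(np.arctan2(*(p[0]-p[1])[1::-1]))-90,np.degrees(np.arctan2(*(p[2]-p[3])[1::-1]))-90)
# top hex edge angles
g=t["color"].astype(int).max(2)
# dark pixels around
m=((g<110)&(np.hypot(*np.meshgrid(np.arange(640)-339,np.arange(480)-280.75))<13.5)).astype(np.uint8)
v,u=np.nonzero(m);P=np.array([ray(t,x,y,.141) for x,y in zip(u,v)])-a
h=np.hypot(P[:,0],P[:,1]);k=(h<.0235)
P=P[k];ang=np.arange(0,60,5)
for A in ang:
    w=max(abs(P@np.array([np.cos(np.radians(A+60*j)),np.sin(np.radians(A+60*j)),0])).max() for j in range(3))
    print(A,round(w*1000,2),end="; ")
st=get_state();print(st["position"],st["ee_rot"],st["qpos"])
E
```

```text
[0.527308   0.11065164 0.141     ] [0.52774082 0.11035313 0.141     ] [0.54160502 0.1197582  0.142     ] rib deg 34.151830838371865
yaw y axis -8.95199492271891 -9.019396876884556
0 21.91; 5 22.18; 10 22.3; 15 22.24; 20 22.02; 25 21.63; 30 21.07; 35 20.47; 40 20.24; 45 20.61; 50 21.2; 55 21.64; [0.14261002 0.55671865 0.23074632] [-1.49981149e-04  1.25078307e-01  9.92146700e-01 -5.66865029e-04] [ 1.19896233e+00  2.76398872e-01  1.50564445e+00  1.46598928e-05
  1.36072199e+00 -1.21023509e-01]
```

Emit:
send_rows(steps=[1, -2.0, -1.4, 0, 0, 1, -2.0, -1.4, 0, 0, 1, -2.0, -1.4, 0, 0, 1, -2.0, -1.4, 0, 0, 1, -2.0, -1.4, 0, 0, 1, -2.0, -1.4, 0, 0, 1, -2.0, -1.4, 0, 0, 1, -2.0, -1.4, 0, 0, 1, -2.0, -1.4, 0, 0, 1, -2.0, -1.4, 0, 0, 1, -2.0, -1.4, 0, 0, 1, -2.0, -1.4, 0, 0], newtons=40)

```text
clock: 1.4
position: [0.3339, 0.3338, 0.2312]
ee_rot: [-0.0, 0.125, 0.992, -0.0]
contact_force: [0.3, -0.2, -0.6]
width: 0.0853
gripper_force: 0.0
```

Emit:
send_rows(steps=[1, -2.0, -1.4, 0, 0, 1, -2.0, -1.4, 0, 0, 1, -2.0, -1.4, 0, 0, 1, -2.0, -1.4, 0, 0, 1, -2.0, -1.4, 0, 0, 1, -2.0, -1.4, 0, 0, 1, -2.0, -1.4, 0, 0, 1, -2.0, -1.4, 0, 0, 1, -2.0, -1.4, 0, 0, 1, -2.0, -1.4, 0, 0, 1, -2.0, -1.4, 0, 0, 1, -2.0, -1.4, 0, 0])

```text
clock: 2.6
position: [0.5248, 0.1116, 0.2311]
ee_rot: [-0.0, 0.125, 0.992, 0.0]
contact_force: [0.0, 0.1, 0.6]
width: 0.0852
gripper_force: 0.0
```

Emit:
send_rows(steps=[1, 0, 0, 0, -7.5, 1, 0, 0, 0, -7.5, 1, 0, 0, 0, -7.5, 1, 0, 0, 0, 0, 1, 0, 0, 0, 0])

```text
clock: 3.1
position: [0.5242, 0.1124, 0.2312]
ee_rot: [-0.0, -0.07, 0.998, 0.0]
contact_force: [0.4, 0.4, -0.1]
width: 0.0855
gripper_force: 0.0
```

Emit:
send_rows(steps=[1, -0.3, -0.23, 2, 0, 1, 0, 0, 2, 0, 1, 0, 0, 2, 0, 1, 0, 0, 1, 0, 1, 0, 0, 0, 0])

```text
clock: 3.6
position: [0.5266, 0.1106, 0.1599]
ee_rot: [-0.002, -0.07, 0.998, 0.0]
contact_force: [-0.2, -0.0, -0.5]
width: 0.0856
gripper_force: 0.0
```

Run:
```python
from h import *
s=get_image("scene")["color"][...,::-1];t=get_image("top")["color"][...,::-1]
cv2.imwrite("pics/c1.png",np.hstack([cv2.resize(t[241:321,300:380],(400,400),interpolation=2),cv2.resize(s[168:268,195:295],(400,400),interpolation=2)]))
S=get_state();print(S["position"],S["moment"],S["qpos"])
```

```text
[0.52806821 0.11068292 0.16182112] [-0.01182816 -0.0285533  -0.01741566] [ 7.75612440e-02  2.71538950e-01  1.69238292e+00  9.98179114e-05
  1.17678422e+00 -1.63462846e+00]
```

View pics/c1.png

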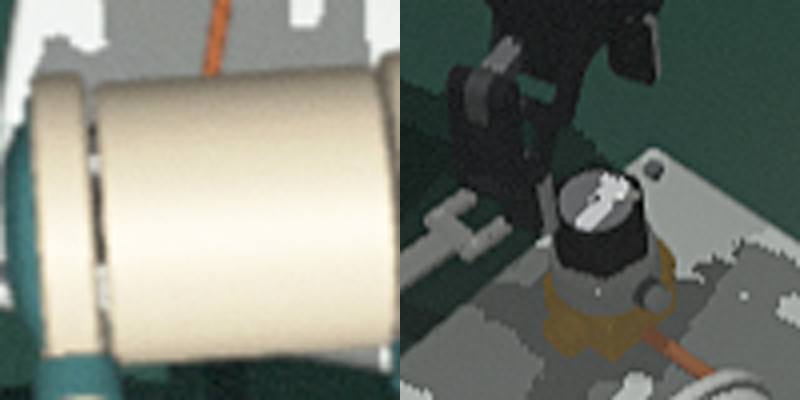

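The gripper straddles the knob with its fingers clear of it. I'll descend and close.

Emit:
send_rows(steps=[1, 0, 0, 2, 0, 1, 0, 0, 2, 0, 1, 0, 0, 1.1, 0, 1, 0, 0, 0, 0, 1, 0, 0, 0, 0])

```text
clock: 4.2
position: [0.5283, 0.1107, 0.1111]
ee_rot: [0.001, -0.071, 0.997, 0.0]
contact_force: [-0.2, -0.1, -0.0]
width: 0.0853
gripper_force: 0.0
```

Emit:
send_rows(steps=[-1, 0, 0, 0, 0, -1, 0, 0, 0, 0, -1, 0, 0, 0, 0, -1, 0, 0, 0, 0, -1, 0, 0, 0, 0, -1, 0, 0, 0, 0, -1, 0, 0, 0, 0, -1, 0, 0, 0, 0], newtons=60)

```text
clock: 5.0
position: [0.5283, 0.1093, 0.1115]
ee_rot: [0.001, -0.071, 0.997, -0.001]
contact_force: [-0.5, -4.1, 5.6]
width: 0.0392
gripper_force: 60.6
```

```bash
cat >> h.py <<'E'
def rep():
    S=get_state();q=S["ee_rot"];R=2*np.degrees(np.arctan2(q[2],q[1]))-90
    print("t",S["clock"],"p",S["position"].round(4),"yaw",round(R%360,2),"M",S["moment"].round(3),"F",S["contact_force"].round(1),"q6",S["qpos"][5].round(3),"e6",S["effort"][5].round(3),"w",S["width"].round(4),S["gripper_force"].round(1))
E
python3 - <<'E'
from h import *
for _ in range(4): rep()
s=get_image("scene")["color"][...,::-1]
rep()
cv2.imwrite("pics/c2.png",cv2.resize(s[168:268,195:295],(600,600),interpolation=2))
E
```

```text
Traceback (most recent call last):
  File "h.py", line 8, in rep
    print("t",S["clock"],"p",S["position"].round(4),"yaw",round(R%360,2),"M",S["moment"].round(3),"F",S["contact_force"].round(1),"q6",S["qpos"][5].round(3),"e6",S["effort"][5].round(3),"w",S["width"].round(4),S["gripper_force"].round(1))
                                                                                                                                                                                              ^^^^^^^^^^^^^^^^
AttributeError: 'float' object has no attribute 'round'
```

```bash
sed -i 's/S\["width"\].round(4),S\["gripper_force"\].round(1)/round(S["width"],4),round(S["gripper_force"],1)/' h.py
python3 - <<'E'
from h import *
rep();rep()
s=get_image("scene")["color"][...,::-1]
rep()
cv2.imwrite("pics/c2.png",cv2.resize(s[168:268,195:295],(600,600),interpolation=2))
E
```

```text
t 5.0 p [0.5283 0.1093 0.1115] yaw 98.19 M [-0.636  0.134  0.14 ] F [-0.5 -4.1  5.6] q6 -1.636 e6 0.102 w 0.0392 60.6
t 5.0 p [0.5283 0.1093 0.1115] yaw 98.19 M [-0.636  0.134  0.14 ] F [-0.5 -4.1  5.6] q6 -1.636 e6 0.102 w 0.0392 60.6
t 5.05 p [0.5283 0.1093 0.1114] yaw 98.19 M [-0.691  0.142  0.086] F [-0.3 -4.4  5.3] q6 -1.636 e6 0.1 w 0.039 60.6
```

View pics/c2.png

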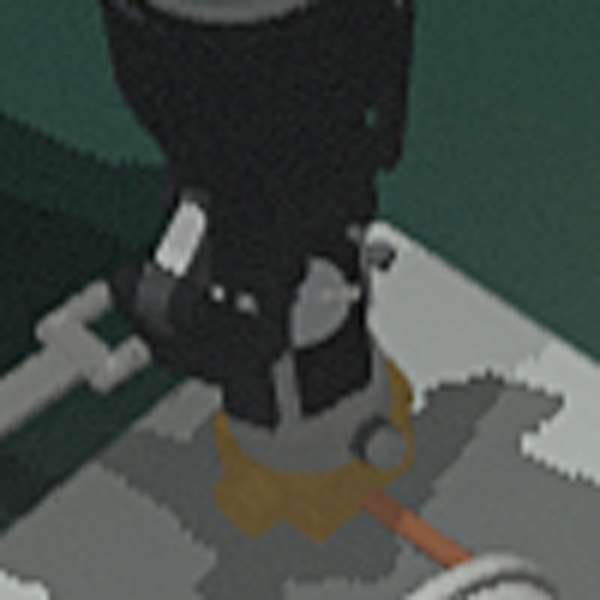

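The knob is gripped on its flats, with index rib at (345,293). It holds about 0.1 N m at the grip, so I'll relieve the side force and probe the detent phase.

Emit:
send_rows(steps=[-1, 0, -0.14, 0, -2, -1, 0, 0, 0, 0, -1, 0, 0, 0, 0])

```text
clock: 5.35
position: [0.5283, 0.1091, 0.1114]
ee_rot: [0.001, -0.088, 0.996, -0.0]
contact_force: [-0.7, 0.1, 3.3]
width: 0.0393
gripper_force: 60.6
```

```bash
python3 -c "
from h import *
rep();get_image('top');rep()"
```

```text
t 5.35 p [0.5283 0.1091 0.1114] yaw 100.14 M [-0.095  0.119  0.049] F [-0.7  0.1  3.3] q6 -1.673 e6 0.086 w 0.0393 60.6
t 5.4 p [0.5283 0.1092 0.1114] yaw 100.14 M [-0.066  0.218  0.053] F [-0.7 -0.5  7.3] q6 -1.673 e6 0.084 w 0.0392 60.7
```

Emit:
send_rows(steps=[-1, 0, 0, 0, -2, -1, 0, 0, 0, 0, -1, 0, 0, 0, 0])

```text
clock: 5.7
position: [0.5283, 0.1092, 0.1115]
ee_rot: [0.001, -0.106, 0.994, -0.0]
contact_force: [-0.5, -1.1, 4.5]
width: 0.0391
gripper_force: 60.5
```

```bash
python3 -c "
from h import *
rep();get_image('top');rep()"
```

```text
t 5.7 p [0.5283 0.1092 0.1115] yaw 102.14 M [-0.12   0.179  0.012] F [-0.5 -1.1  4.5] q6 -1.708 e6 0.026 w 0.0391 60.5
t 5.75 p [0.5283 0.1091 0.1114] yaw 102.13 M [-0.166  0.14   0.043] F [-0.8 -0.7  5.6] q6 -1.708 e6 0.028 w 0.0395 60.5
```

Emit:
send_rows(steps=[-1, 0, 0, 0, 5, -1, 0, 0, 0, 5, -1, 0, 0, 0, 5, -1, 0, 0, 0, 5, -1, 0, 0, 0, 5, -1, 0, 0, 0, 5, -1, 0, 0, 0, 5, -1, 0, 0, 0, 5, -1, 0, 0, 0, 5, -1, 0, 0, 0, 3, -1, 0, 0, 0, 2, -1, 0, 0, 0, 0])

```text
clock: 6.95
position: [0.5283, 0.1093, 0.1115]
ee_rot: [0.001, 0.325, 0.946, 0.0]
contact_force: [-0.4, 0.2, 4.0]
width: 0.039
gripper_force: 60.5
```

```bash
python3 -c "
from h import *
rep();get_image('top');rep()"
```

```text
t 6.95 p [0.5283 0.1093 0.1115] yaw 52.1 M [-0.133  0.093  0.046] F [-0.4  0.2  4. ] q6 -0.835 e6 0.159 w 0.039 60.5
t 7.0 p [0.5283 0.1093 0.1114] yaw 52.13 M [-0.182  0.023  0.047] F [ 0.2 -0.8  4.4] q6 -0.835 e6 0.061 w 0.0392 60.5
```

Emit:
send_rows(steps=[-1, 0, 0, 0, 5, -1, 0, 0, 0, 5, -1, 0, 0, 0, 5, -1, 0, 0, 0, 4, -1, 0, 0, 0, 2, -1, 0, 0, 0, 1.5, -1, 0, 0, 0, 0, -1, 0, 0, 0, 0])

```text
clock: 7.8
position: [0.5284, 0.1093, 0.1114]
ee_rot: [0.001, 0.503, 0.864, 0.001]
contact_force: [0.2, -1.6, 3.4]
width: 0.0391
gripper_force: 60.4
```

```bash
python3 -c "
from h import *
rep();get_image('top');rep();get_image('top');rep()"
```

```text
t 7.8 p [0.5284 0.1093 0.1114] yaw 29.63 M [-0.109  0.027  0.018] F [ 0.2 -1.6  3.4] q6 -0.442 e6 0.037 w 0.0391 60.4
t 7.85 p [0.5284 0.1093 0.1115] yaw 29.64 M [-0.031  0.199  0.036] F [-1.4 -0.7  6.9] q6 -0.442 e6 0.037 w 0.039 60.6
t 7.9 p [0.5284 0.1093 0.1114] yaw 29.63 M [-0.14   0.078  0.048] F [-0.3 -0.6  4.1] q6 -0.442 e6 0.035 w 0.0393 60.4
```

Emit:
send_rows(steps=[-1, 0, 0, 0, 2, -1, 0, 0, 0, 0, -1, 0, 0, 0, 0, -1, 0, 0, 0, 0])

```text
clock: 8.3
position: [0.5284, 0.1093, 0.1114]
ee_rot: [0.001, 0.518, 0.856, 0.001]
contact_force: [-0.6, 0.2, 4.7]
width: 0.0391
gripper_force: 60.4
```

```bash
python3 -c "
from h import *
rep();get_image('top');rep()"
```

```text
t 8.3 p [0.5284 0.1093 0.1114] yaw 27.63 M [-0.132  0.076  0.062] F [-0.6  0.2  4.7] q6 -0.408 e6 0.023 w 0.0391 60.4
t 8.35 p [0.5284 0.1093 0.1114] yaw 27.64 M [-0.093  0.118  0.014] F [-0.5 -0.6  4. ] q6 -0.408 e6 0.019 w 0.0392 60.4
```

Emit:
send_rows(steps=[-1, 0, 0, 0, 2, -1, 0, 0, 0, 0, -1, 0, 0, 0, 0, -1, 0, 0, 0, 0])

```text
clock: 8.75
position: [0.5284, 0.1093, 0.1115]
ee_rot: [0.001, 0.533, 0.846, 0.001]
contact_force: [-0.1, -0.6, 4.4]
width: 0.0394
gripper_force: 60.3
```

```bash
python3 -c "
from h import *
rep();get_image('top');rep()"
```

```text
t 8.75 p [0.5284 0.1093 0.1115] yaw 25.63 M [-0.192  0.09  -0.036] F [-0.1 -0.6  4.4] q6 -0.373 e6 0.008 w 0.0394 60.3
t 8.8 p [0.5284 0.1093 0.1114] yaw 25.63 M [-0.093  0.153  0.001] F [-0.8  0.3  6. ] q6 -0.373 e6 0.011 w 0.0392 60.5
```

Emit:
send_rows(steps=[-1, 0, 0, 0, -2.5, -1, 0, 0, 0, 0, -1, 0, 0, 0, 0, -1, 0, 0, 0, 0])

```text
clock: 9.2
position: [0.5284, 0.1093, 0.1115]
ee_rot: [0.001, 0.514, 0.858, 0.001]
contact_force: [-0.8, 0.6, 5.7]
width: 0.0393
gripper_force: 60.8
```

```bash
python3 -c "
from h import *
rep()"
```

```text
t 9.2 p [0.5284 0.1093 0.1115] yaw 28.15 M [-0.096  0.143  0.14 ] F [-0.8  0.6  5.7] q6 -0.417 e6 0.137 w 0.0393 60.8
```

Emit:
send_rows(steps=[-1, 0, 0, 0, -2.5, -1, 0, 0, 0, 0, -1, 0, 0, 0, 0, -1, 0, 0, 0, 0])

```text
clock: 9.6
position: [0.5284, 0.1093, 0.1114]
ee_rot: [0.001, 0.495, 0.869, 0.001]
contact_force: [-1.2, -0.5, 3.8]
width: 0.039
gripper_force: 60.5
```

```bash
python3 -c "
from h import *
rep()"
```

```text
t 9.6 p [0.5284 0.1093 0.1114] yaw 30.64 M [-0.153  0.097  0.087] F [-1.2 -0.5  3.8] q6 -0.46 e6 0.077 w 0.039 60.5
```

Emit:
send_rows(steps=[-1, 0, 0, 0, -2.5, -1, 0, 0, 0, 0, -1, 0, 0, 0, 0, -1, 0, 0, 0, 0])

```text
clock: 10.0
position: [0.5283, 0.1093, 0.1115]
ee_rot: [0.001, 0.476, 0.879, 0.001]
contact_force: [-1.0, -0.4, 5.5]
width: 0.0395
gripper_force: 60.7
```

```bash
python3 -c "
from h import *
rep()"
```

```text
t 10.0 p [0.5283 0.1093 0.1115] yaw 33.15 M [-0.086  0.11   0.045] F [-1.  -0.4  5.5] q6 -0.504 e6 0.096 w 0.0395 60.7
```

Emit:
send_rows(steps=[-1, 0, 0, 0, -2.5, -1, 0, 0, 0, 0, -1, 0, 0, 0, 0, -1, 0, 0, 0, 0])

```text
clock: 10.4
position: [0.5283, 0.1093, 0.1114]
ee_rot: [0.001, 0.457, 0.889, 0.001]
contact_force: [-0.5, -1.0, 5.9]
width: 0.0394
gripper_force: 60.4
```

```bash
python3 -c "
from h import *
rep()"
```

```text
t 10.4 p [0.5283 0.1093 0.1114] yaw 35.62 M [-0.067  0.188 -0.017] F [-0.5 -1.   5.9] q6 -0.547 e6 -0.04 w 0.0394 60.4
```

Emit:
send_rows(steps=[-1, 0, 0, 0, -2.5, -1, 0, 0, 0, 0, -1, 0, 0, 0, 0, -1, 0, 0, 0, 0])

```text
clock: 10.8
position: [0.5283, 0.1093, 0.1115]
ee_rot: [0.001, 0.437, 0.899, 0.001]
contact_force: [-1.3, 0.0, 4.4]
width: 0.0392
gripper_force: 60.3
```

```bash
python3 -c "
from h import *
rep()"
```

```text
t 10.8 p [0.5283 0.1093 0.1115] yaw 38.12 M [-0.167  0.191 -0.071] F [-1.3  0.   4.4] q6 -0.591 e6 -0.053 w 0.0392 60.3
```

Emit:
send_rows(steps=[-1, 0, 0, 0, -2.5, -1, 0, 0, 0, 0, -1, 0, 0, 0, 0, -1, 0, 0, 0, 0])

```text
clock: 11.2
position: [0.5283, 0.1093, 0.1114]
ee_rot: [0.001, 0.418, 0.909, 0.001]
contact_force: [-1.4, -0.7, 4.0]
width: 0.0391
gripper_force: 60.6
```

```bash
python3 -c "
from h import *
rep()"
```

```text
t 11.2 p [0.5283 0.1093 0.1114] yaw 40.62 M [-0.142  0.13  -0.043] F [-1.4 -0.7  4. ] q6 -0.634 e6 -0.033 w 0.0391 60.6
```

Emit:
send_rows(steps=[-1, 0, 0, 0, -2.5, -1, 0, 0, 0, 0, -1, 0, 0, 0, 0, -1, 0, 0, 0, 0])

```text
clock: 11.6
position: [0.5283, 0.1093, 0.1115]
ee_rot: [0.001, 0.398, 0.917, 0.0]
contact_force: [-0.3, -1.0, 4.8]
width: 0.0395
gripper_force: 60.6
```

```bash
python3 -c "
from h import *
rep()"
```

```text
t 11.6 p [0.5283 0.1093 0.1115] yaw 43.11 M [-0.12   0.19  -0.066] F [-0.3 -1.   4.8] q6 -0.678 e6 -0.082 w 0.0395 60.6
```

Emit:
send_rows(steps=[-1, 0, 0, 0, -2.5, -1, 0, 0, 0, 0, -1, 0, 0, 0, 0, -1, 0, 0, 0, 0])

```text
clock: 12.0
position: [0.5283, 0.1093, 0.1114]
ee_rot: [0.001, 0.378, 0.926, 0.0]
contact_force: [-1.0, 0.5, 7.8]
width: 0.0391
gripper_force: 60.8
```

```bash
python3 -c "
from h import *
rep()
s=get_image('scene')['color'][...,::-1]
cv2.imwrite('pics/c3.png',cv2.resize(s[168:268,195:295],(600,600),interpolation=2))"
```

```text
t 12.0 p [0.5283 0.1093 0.1114] yaw 45.63 M [0.008 0.256 0.042] F [-1.   0.5  7.8] q6 -0.722 e6 -0.004 w 0.0391 60.8
```

View pics/c3.png

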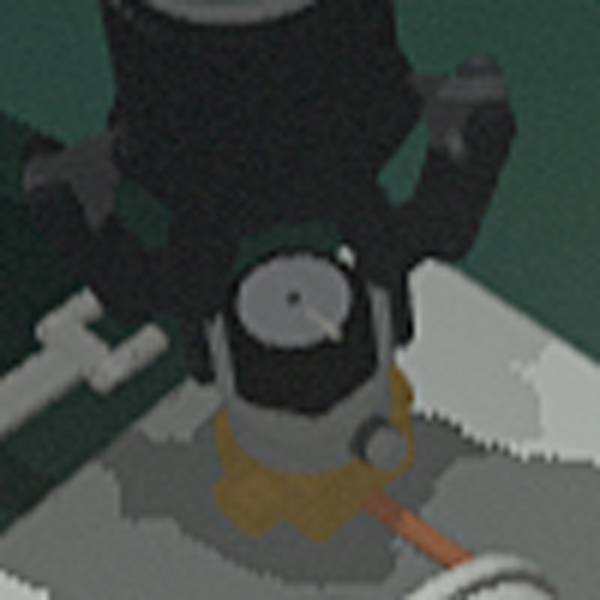

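Emit:
send_rows(steps=[-1, 0, 0, 0, 5, -1, 0, 0, 0, 5, -1, 0, 0, 0, 5, -1, 0, 0, 0, 5, -1, 0, 0, 0, 5, -1, 0, 0, 0, 4, -1, 0, 0, 0, 3, -1, 0, 0, 0, 3, -1, 0, 0, 0, 2, -1, 0, 0, 0, 0, -1, 0, 0, 0, 0])

```text
clock: 13.15
position: [0.5285, 0.1093, 0.1115]
ee_rot: [0.001, 0.652, 0.758, 0.001]
contact_force: [-0.3, 0.0, 3.7]
width: 0.0392
gripper_force: 60.7
```

```bash
cat >> h.py <<'E'
def avg(n=6):
    L=[]
    for i in range(n):
        get_image("top");S=get_state();L.append([S["moment"][2],S["effort"][5]])
    q=S["ee_rot"];print(round(S["clock"],2),"yaw",((2*np.degrees(np.arctan2(q[2],q[1]))-90)%360).round(2),"Mz,e6",np.mean(L,0).round(3),"sd",np.std(L,0).round(3),"q6",S["qpos"][5].round(3))
E
python3 -c "
from h import *
avg()"
```

```text
13.45 yaw 8.64 Mz,e6 [0.052 0.053] sd [0.023 0.002] q6 -0.076
```

Emit:
send_rows(steps=[-1, 0, 0, 0, 2.5, -1, 0, 0, 0, 0, -1, 0, 0, 0, 0, -1, 0, 0, 0, 0])

```text
clock: 13.85
position: [0.5285, 0.1094, 0.1115]
ee_rot: [0.001, 0.668, 0.744, 0.001]
contact_force: [-2.1, -0.9, 5.6]
width: 0.0395
gripper_force: 61.0
```

```bash
python3 -c "
from h import *
avg(3)"
```

```text
14.0 yaw 6.14 Mz,e6 [0.063 0.074] sd [0.006 0.   ] q6 -0.032
```

Emit:
send_rows(steps=[-1, 0, 0, 0, 2.5, -1, 0, 0, 0, 0, -1, 0, 0, 0, 0, -1, 0, 0, 0, 0])

```text
clock: 14.4
position: [0.5285, 0.1093, 0.1114]
ee_rot: [0.001, 0.684, 0.729, 0.001]
contact_force: [-0.7, 0.7, 5.3]
width: 0.0393
gripper_force: 60.9
```

```bash
python3 -c "
from h import *
avg(3)"
```

```text
14.55 yaw 3.64 Mz,e6 [0.093 0.076] sd [0.019 0.   ] q6 0.011
```

Emit:
send_rows(steps=[-1, 0, 0, 0, 5, -1, 0, 0, 0, 4, -1, 0, 0, 0, 4, -1, 0, 0, 0, 3, -1, 0, 0, 0, 2, -1, 0, 0, 0, 0, -1, 0, 0, 0, 0, -1, 0, 0, 0, 0])

```text
clock: 15.35
position: [0.5285, 0.1093, 0.1114]
ee_rot: [0.001, 0.79, 0.613, 0.001]
contact_force: [-0.1, -0.3, 5.0]
width: 0.0392
gripper_force: 60.9
```

```bash
python3 -c "
from h import *
avg(3)"
```

```text
15.5 yaw 345.64 Mz,e6 [0.073 0.081] sd [0.018 0.   ] q6 0.325
```

Emit:
send_rows(steps=[-1, 0, 0, 0, 2.5, -1, 0, 0, 0, 0, -1, 0, 0, 0, 0, -1, 0, 0, 0, 0])

```text
clock: 15.9
position: [0.5285, 0.1093, 0.1115]
ee_rot: [0.001, 0.803, 0.596, 0.001]
contact_force: [-0.7, -0.5, 5.2]
width: 0.0392
gripper_force: 61.0
```

```bash
python3 -c "
from h import *
avg(3)"
```

```text
16.05 yaw 343.15 Mz,e6 [0.066 0.098] sd [0.015 0.   ] q6 0.369
```

Emit:
send_rows(steps=[-1, 0, 0, 0, 2.5, -1, 0, 0, 0, 0, -1, 0, 0, 0, 0, -1, 0, 0, 0, 0])

```text
clock: 16.45
position: [0.5285, 0.1093, 0.1114]
ee_rot: [0.0, 0.816, 0.578, 0.001]
contact_force: [-1.7, -0.7, 5.1]
width: 0.039
gripper_force: 60.7
```

```bash
python3 -c "
from h import *
avg(3)"
```

```text
16.6 yaw 340.64 Mz,e6 [0.025 0.007] sd [0.017 0.002] q6 0.413
```

Emit:
send_rows(steps=[-1, 0, 0, 0, 5, -1, 0, 0, 0, 4, -1, 0, 0, 0, 3, -1, 0, 0, 0, 3, -1, 0, 0, 0, 2, -1, 0, 0, 0, 0, -1, 0, 0, 0, 0, -1, 0, 0, 0, 0])

```text
clock: 17.4
position: [0.5286, 0.1093, 0.1115]
ee_rot: [0.0, 0.892, 0.451, 0.001]
contact_force: [-1.3, -0.0, 6.1]
width: 0.039
gripper_force: 60.9
```

```bash
python3 -c "
from h import *
avg(3)"
```

```text
17.55 yaw 323.64 Mz,e6 [0.081 0.056] sd [0.007 0.001] q6 0.709
```

Emit:
send_rows(steps=[-1, 0, 0, 0, 2, -1, 0, 0, 0, 0, -1, 0, 0, 0, 0, -1, 0, 0, 0, 0])

```text
clock: 17.95
position: [0.5286, 0.1093, 0.1115]
ee_rot: [0.0, 0.9, 0.436, 0.001]
contact_force: [-0.6, -0.8, 5.2]
width: 0.039
gripper_force: 60.8
```

```bash
python3 -c "
from h import *
avg(3)"
```

```text
18.1 yaw 321.64 Mz,e6 [0.02 0.04] sd [0.017 0.001] q6 0.744
```

Emit:
send_rows(steps=[-1, 0, 0, 0, 5, -1, 0, 0, 0, 4, -1, 0, 0, 0, 4, -1, 0, 0, 0, 3, -1, 0, 0, 0, 2, -1, 0, 0, 0, 0, -1, 0, 0, 0, 0, -1, 0, 0, 0, 0])

```text
clock: 18.9
position: [0.5286, 0.1092, 0.1114]
ee_rot: [0.0, 0.957, 0.289, 0.001]
contact_force: [0.4, -1.1, 5.6]
width: 0.0391
gripper_force: 60.8
```

```bash
python3 -c "
from h import *
avg(3)
s=get_image('scene')['color'][...,::-1]
cv2.imwrite('pics/c4.png',cv2.resize(s[168:268,195:295],(600,600),interpolation=2))"
```

```text
19.05 yaw 303.64 Mz,e6 [-0.031  0.011] sd [0.021 0.   ] q6 1.059
```

View pics/c4.png

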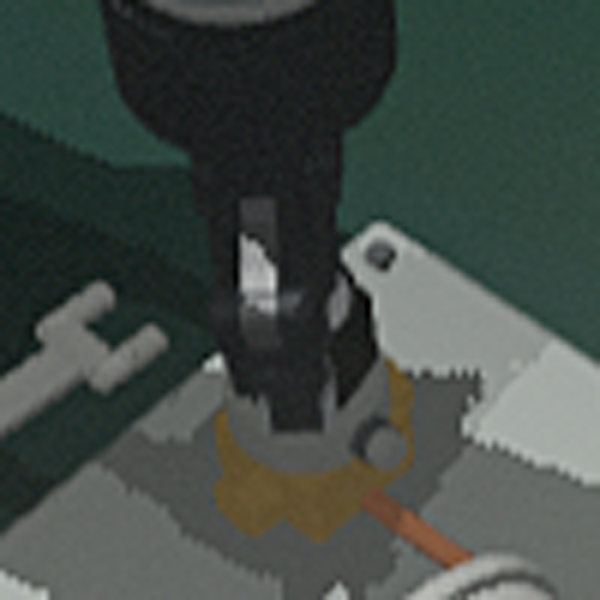

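The knob's top is mostly hidden behind a finger and I can't see the rib. Torque shows it near a rest, so I'll continue in small steps.

Emit:
send_rows(steps=[-1, 0, 0, 0, 2, -1, 0, 0, 0, 0, -1, 0, 0, 0, 0, -1, 0, 0, 0, 0])

```text
clock: 19.5
position: [0.5286, 0.1092, 0.1115]
ee_rot: [0.0, 0.962, 0.273, 0.001]
contact_force: [-1.3, -0.8, 5.2]
width: 0.0395
gripper_force: 61.0
```

```bash
python3 -c "
from h import *
avg(3)"
```

```text
19.65 yaw 301.65 Mz,e6 [0.097 0.085] sd [0.032 0.001] q6 1.093
```

Emit:
send_rows(steps=[-1, 0, 0, 0, 2, -1, 0, 0, 0, 0, -1, 0, 0, 0, 0, -1, 0, 0, 0, 0])

```text
clock: 20.05
position: [0.5286, 0.1092, 0.1114]
ee_rot: [0.0, 0.967, 0.256, 0.001]
contact_force: [-0.5, -1.1, 6.3]
width: 0.039
gripper_force: 61.2
```

```bash
python3 -c "
from h import *
avg(3)"
```

```text
20.2 yaw 299.67 Mz,e6 [0.172 0.174] sd [0.016 0.001] q6 1.128
```

Emit:
send_rows(steps=[-1, 0, 0, 0, 1.5, -1, 0, 0, 0, 1.5, -1, 0, 0, 0, 0, -1, 0, 0, 0, 0, -1, 0, 0, 0, 0])

```text
clock: 20.7
position: [0.5286, 0.1092, 0.1114]
ee_rot: [0.0, 0.973, 0.231, 0.001]
contact_force: [-1.3, -1.2, 6.0]
width: 0.0392
gripper_force: 61.6
```

```bash
python3 -c "
from h import *
avg(5)"
```

```text
20.95 yaw 296.7 Mz,e6 [0.31 0.32] sd [0.026 0.   ] q6 1.18
```

Firmly seated: the torque rises steadily to 0.32 N m. I'll back off 5.1 clicks plus the seat travel, about 120°.

Emit:
send_rows(steps=[-1, 0, 0, 0, -5, -1, 0, 0, 0, -5, -1, 0, 0, 0, -5, -1, 0, 0, 0, -5, -1, 0, 0, 0, -5, -1, 0, 0, 0, -5, -1, 0, 0, 0, -5, -1, 0, 0, 0, -5, -1, 0, 0, 0, -5, -1, 0, 0, 0, -5, -1, 0, 0, 0, -5, -1, 0, 0, 0, -5])

```text
clock: 22.15
position: [0.5285, 0.1093, 0.1114]
ee_rot: [0.001, 0.727, 0.687, 0.001]
contact_force: [-0.6, 0.4, 4.6]
width: 0.0392
gripper_force: 60.3
```

Emit:
send_rows(steps=[-1, 0, 0, 0, -5, -1, 0, 0, 0, -5, -1, 0, 0, 0, -5, -1, 0, 0, 0, -5, -1, 0, 0, 0, -5, -1, 0, 0, 0, -5, -1, 0, 0, 0, -5, -1, 0, 0, 0, -5, -1, 0, 0, 0, -5, -1, 0, 0, 0, -5, -1, 0, 0, 0, -5, -1, 0, 0, 0, -5])

```text
clock: 23.35
position: [0.5283, 0.1092, 0.1114]
ee_rot: [0.001, 0.285, 0.958, 0.0]
contact_force: [-1.1, -1.2, 5.5]
width: 0.0388
gripper_force: 60.4
```

Emit:
send_rows(steps=[-1, 0, 0, 0, 0, -1, 0, 0, 0, 0, -1, 0, 0, 0, 0, -1, 0, 0, 0, 0])

```text
clock: 23.75
position: [0.5283, 0.1092, 0.1115]
ee_rot: [0.001, 0.287, 0.958, 0.0]
contact_force: [-0.8, -1.8, 7.1]
width: 0.0393
gripper_force: 60.9
```

```bash
python3 -c "
from h import *
avg(5)"
```

```text
24.0 yaw 56.63 Mz,e6 [0.011 0.02 ] sd [0.036 0.   ] q6 -0.914
```

Emit:
send_rows(steps=[1, 0, 0, 0, 0, 1, 0, 0, 0, 0, 1, 0, 0, 0, 0, 1, 0, 0, 0, 0, 1, 0, 0, 0, 0, 1, 0, 0, 0, 0, 1, 0, 0, 0, 0])

```text
clock: 24.7
position: [0.5278, 0.1092, 0.1102]
ee_rot: [-0.0, 0.287, 0.958, 0.0]
contact_force: [0.6, 0.0, -0.6]
width: 0.0856
gripper_force: 0.0
```

Emit:
send_rows(steps=[1, 0, 0, -2, 0, 1, 0, 0, -3, 0, 1, 0, 0, -4, 0, 1, 0, 0, -3, 0, 1, 0, 0, -2, 0, 1, 0, 0, 0, 0])

```text
clock: 25.3
position: [0.5297, 0.1094, 0.2536]
ee_rot: [0.003, 0.287, 0.958, 0.001]
contact_force: [-0.1, -0.5, -0.6]
width: 0.0854
gripper_force: 0.0
```

```bash
python3 -c "
from h import *
rep()
im=get_image('scene');s=im['color'][...,::-1]
cv2.imwrite('pics/c5.png',cv2.resize(s[198:258,215:275],(600,600),interpolation=2))"
```

```text
t 25.3 p [0.5297 0.1094 0.2536] yaw 56.63 M [ 0.043 -0.011 -0.038] F [-0.1 -0.5 -0.6] q6 -0.914 e6 0.0 w 0.0854 0.0
```

View pics/c5.png

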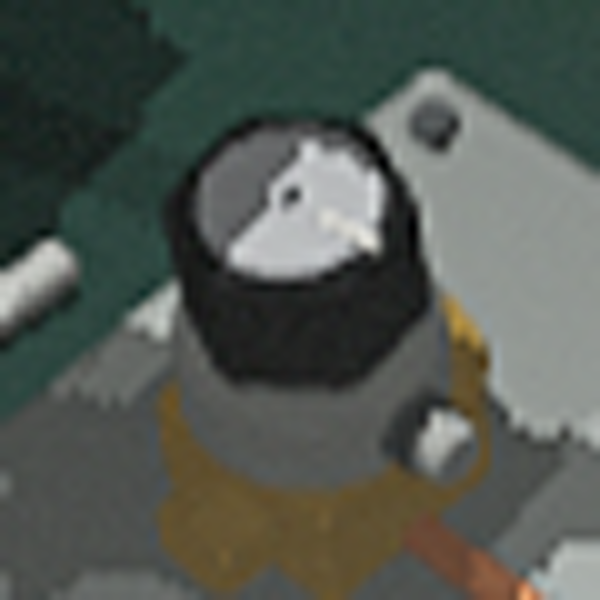

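The rib runs from the dot at (290,195) to its end at (380,245) in the crop. I'll compare its angle with the start.

```bash
python3 -c "
from h import *
im=get_image('scene')
f=lambda x,y,z:ray(im,215+x/10-.5,198+y/10-.5,z)
for e in ((380,245),(372,243),(330,215)):
  d=f(*e,.142)-f(290,195,.141);print(np.degrees(np.arctan2(d[1],d[0])))
rep()"
```

```text
-4.960103095758232
-6.372963976913054
-4.580423779454951
t 25.4 p [0.5275 0.1092 0.2499] yaw 56.63 M [-0.016 -0.022  0.041] F [ 0.6  0.2 -0.8] q6 -0.914 e6 0.0 w 0.0854 0.0
```

```bash
python3 -c "
from rig import *
print(sign_off())"
```

```text
the job is handed in; nothing more can be done
None
```

I closed the metering valve to a firm seat at about 0.32 N m, backed it off five clicks and let go. The rib sits about two clicks clockwise of its start (seven closed, five back), only the knob was gripped, and the job is handed in at about 25 s.

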